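# Take the vial rack out of the sample drawer and hold it for inspection

## Robot

A 6-joint arm with a two-finger parallel gripper is mounted at the origin on a cart in front of the work surface, level with it; the furniture and walls round the work are solid. World frame = base frame: x ahead of the robot, y to its left, z up, the work surface at z = 0. Lengths are in m, angles in degrees, forces in N, time in s.
With the tool pointing down it reaches from about 0.325 to 0.925 m from the base axis. Payload 3.1 kg.
Tool frame: the origin (TCP) lies at the very end of the fingers, on their centre line; the grasp point (between the pads) lies robot.tcp_to_grasp behind it (robot.tcp_to_grasp is the distance from the TCP to the grasp point, in m); z points along the fingers, y is the line along which they close (so a half turn about z gives the same grasp; the last joint's range is limited). The gripper opens to 85 mm and grips with 20 to 120 N. Pads are 22 mm wide; open, the fingers measure 114 mm over their backs; the gripper's body (76 mm by 85 mm) begins 54 mm behind the grasp point. The pads swing forward as they close: fully open they stand 13 mm farther back than shut.
Start: joints at [-70.829, 12.427, 92.441, -0, 75.132, -6.429], TCP at [0.27, -0.564, 0.231] pointing down, gripper open.
Joint ranges: [-157.48, 157.48], [-44.54, 120.13], [17.64, 146.25], [-64.5, 244.5], [7.68, 150.69], [-147.95, 147.95]. Speed limits (degrees/s): [159.86, 159.86, 180, 180, 180, 180].

## Interface

Orientations are given as [roll, pitch, yaw] about the fixed x, y, z axes, in that order (R = Rz(yaw) Ry(pitch) Rx(roll)).
In Python, from workcell import robot gives the robot as it stands.
- The arm moves only by the shell command python3 -m handwheel 'ROWS' [FORCE]. ROWS is JSON, a list of rows, each an object with "linear": the shift along the world's x, y, z scaled (see below), a list of three; "twist": the turn about the world's z scaled (see below); "gripper": the opening, from -1 (shut) to 1 (fully open), so that 0 is half open. In form: [{"linear": [dx, dy, dz], "twist": twist, "gripper": gripper}, ...]. A call has 1 to 8 rows; each row is the pose to reach, as a shift and turn from the pose commanded when the call began; what a row does not reach only later rows make up. The controller multiplies each number of a shift by 500 mm and each number of a turn by pi/4 rad. A row lasts 1/10 s, in which the tool goes at most 50 mm and 8.59 degrees, less where a joint would pass 70% of its speed; a pose out of reach is approached as far as the arm can. A call with a number of a shift or a turn outside -1 to 1 is refused whole. A call with a gripper value outside its range is refused whole. The fingers move at their own pace and stop on an object; FORCE is the grip in N (left out, the last holds). Time passes only in rows, so rows that repeat a pose let the fingers close. It gives the time, the measured TCP pose, the force, the opening and the grip force at its end, in the units of the state.
- robot.sense(): the state, without advancing time (a new reading comes with each control period).
- robot.read_camera(name): name is "side" or "top" or "wrist"; returns the picture (420x560x3 uint8, red, green, blue); there is no depth.
- robot.camera_info(name): a dict with "vertical_fov" (degrees; the focal length in pixels is half the picture's height over the tangent of half this angle, whatever the lens; pixels are square), "cx", "cy" (the principal point, pixels), "dist" ([k1, k2, p1, p2, k3] as OpenCV has them; the pictures are not rectified), "R" (3x3) and "t" (3): a world point X has camera coordinates R X + t. Camera axes: x right, y down, z forward; pixel columns grow to the right and rows downward; lengths in m; the calibration is good to about 2 mm. A picture is of the moment at which its call begins: read the wrist's pose just before it. camera_info takes no time and is no camera call; for the wrist camera it gives the pose at the moment of the call.
- robot.close_job(): hands the job in; it is judged then, once.
Trained networks look in the newest picture that a camera, given by its name, has taken for a name from the list of things; names that differ only in an ending like _2 or _b are one class to them, and where a whole thing is asked for, a point or a joint stands for the part that bears it (a point fixed in the world has none). Each returns a list of dicts, best first, with "p" (0 to 1); they miss things now and then, are a little off and sometimes report something else, mostly with a low value. They report only what shows in the picture. A call takes as long as a camera call.
- robot.boxes_of(camera, target): "point" ([x, y, z] in m, in the coordinates of the camera as it stood for that picture, good to about 4 mm: the middle of the surface that is visible of it).
The state is a dict: "time_s": time; "qpos": joint angles; "joint_velocities": joint speeds; "joint_torque": joint torques, N m; "eef_pos": TCP position; "orientation": TCP orientation; "wrist_force": force on the tool from outside, world axes, zero at the start; "ft_torque": the same for the moment, N m; "width": finger opening in m; "grasp_force": force on a finger pad.
Only numpy, scipy, OpenCV 4.12 (cv2) and the standard library are available. Lean on these libraries where they do the work, as an engineer would, in place of code of your own. Each camera call takes 0.05 s, during which the arm holds its last target. There are 200 camera calls.

## Task

Pull the drawer of the small grey sample unit out to its stop, then lift out the blue vial rack (it has a black carrying bar), keeping it level so that the loose vials stay in their holes. Finish while holding the rack level and still above the open drawer, its underside higher than the top of the unit; do not put it down or let go. Leave the beaker, the flask and the yellow stopper where they are.

Things in the scene. Friction and masses are not known exactly. Their poses are not given: they have to be found in the camera images.
- unit: the bench-top sample unit, a fixed grey steel housing 150 deep (x) x 104 wide (y) x 128 mm high, closed above, with one drawer. Origin on the bench under the middle of its front edge; its x axis points from the front to the back, y to the left of someone who faces it, z up. The drawer slides out along -x
- drawer (a joint): how far the drawer is pulled out (m): 0 shut, 0.115 at its stop. It starts shut, needs about 2 N and stays where it is left. While it is not at the stop, the housing's top covers part of the rack; at the stop the whole rack stands in front of the housing
- drawer_handle (a point): centre of the drawer's handle (moves with the drawer, axes as the unit's): a level steel bar 10 mm thick and 76 mm long along y, 100 mm above the bench, 28 mm below the top of the housing. Its two posts (8 mm thick) stand 30 mm either side of the middle; the gap between the bar and the white drawer front behind it is 34 mm. The drawer front reaches to 125 mm above the bench
- nest (a point): the spot in the drawer where the rack stands (moves with the drawer, axes as the unit's): middle of the drawer's floor, 18 mm above the bench. With the drawer at its stop it lies 64.5 mm in front of the housing. The side and back walls of the drawer stand 29 mm above this floor, with 2.5 mm of play round the rack
- rack: the blue vial rack, a block 90 (x) x 76 (y) x 30 mm with six blind holes (23.5 mm wide, 24 mm deep) in two rows at y = +-21.5 mm, x = -28, 0, 28 mm, of anodised aluminium, 0.3 to 0.55 kg with a little more for the vials; a grip of 30 to 60 N carries it steadily. Origin in the middle of its underside, z up. It starts in the drawer, its axes along the unit's to within about one degree
- rack_bar (a point): middle of the rack's black carrying bar, 88 mm above the rack's underside: the bar is 14 mm thick (y), 20 mm high and 84 mm long (x), carried at its two ends by posts 38 mm from the middle. The caps of the vials stand 31 mm below this point
- vial_1: brown glass vial with a black cap, 22 mm wide, 51 mm tall, about 25 g, standing loose in one of the rack's holes; origin in the middle of its underside, 6 mm above the rack's underside
- vial_2: clear glass vial with a white cap, otherwise as vial_1
- vial_3: clear glass vial with a black cap, otherwise as vial_1
- beaker_250: glass beaker, 68 mm wide, 85 mm tall, standing on the bench left of the unit; to be left alone. Origin in the middle of its underside
- flask_125: small conical glass flask, 67 mm wide, 112 mm tall, standing on the bench in front of the left fraction collector; to be left alone. Origin in the middle of its underside
- stopper_3: yellow plastic stopper, 37 mm wide, 30 mm tall, standing on the bench near its front edge; to be left alone. Origin in the middle of its underside

How it is judged:
By the outcome, as a careful person would: the job done as asked, in the order asked, and still so for the second after the job is handed in, while the arm keeps its last pose, push and grip.
It also fails if it takes over 48 s, if anything falls off the work surface, if the arm or the gripper's body presses on something with over 40 N, if the wrist force passes 120 N, or if a joint passes its speed limit or range.

## Working session

There is one attempt and no reset: what is moved stays moved. The work goes in short steps, Python scripts to look and compute and a shell command to move; the robot and the scene stay as the last step left them, time stands still between calls to the robot, and variables do not carry over. Pictures are saved under pics/ and viewed, at most 10 in all, crops included, and the job is handed in when it is done.

```bash
mkdir -p pics; cat > h.py <<'E'
from workcell import robot
import numpy as np, cv2
def shot(n,f=None):
    im=robot.read_camera(n)
    if f: cv2.imwrite('pics/'+f,im[:,:,::-1])
    return im
def find(n,t,k=2):
    c=robot.camera_info(n);R=np.array(c['R']);T=np.array(c['t'])
    for d in robot.boxes_of(n,t)[:k]:
        print(n,t,round(d['p'],2),np.round(R.T@(np.array(d['point'])-T),4))
E
python3 - <<'E'
from h import *
print(robot.tcp_to_grasp,robot.sense())
for n in ['top','side']:
    shot(n,n+'0.png')
    for t in ['unit','drawer_handle','rack_bar','rack','beaker_250','flask_125','stopper_3']: find(n,t)
a=cv2.imread('pics/top0.png');b=cv2.imread('pics/side0.png')
print(robot.sense()['time_s'])
E
```

```text
0.0187 {'time_s': 0.0, 'qpos': array([-7.08288336e+01,  1.24767965e+01,  9.25299875e+01, -4.09405749e-04,
        7.51320489e+01, -6.42787837e+00]), 'joint_velocities': array([-0.07961069, -0.03021306, -0.04704333,  0.06140853, -0.04937354,
        0.05941036]), 'joint_torque': array([-7.00154997e-04, -3.96849096e+01, -3.03857303e+01, -1.05482329e-04,
        9.65317508e-03,  1.57116756e-05]), 'eef_pos': array([ 0.26979591, -0.56285162,  0.2299541 ]), 'orientation': array([-1.79861996e+02, -1.51497087e-02,  2.55991320e+01]), 'wrist_force': array([-0.05776664, -1.08918137, -0.21723038]), 'ft_torque': array([ 0.05637742, -0.02955536,  0.03014036]), 'grasp_force': 0.0, 'width': 0.08549365581194374}
top unit 0.85 [0.5797 0.443  0.1318]
top unit 0.29 [0.3841 0.5238 0.0285]
top drawer_handle 0.85 [0.5193 0.4328 0.1038]
top beaker_250 0.69 [0.4308 0.605  0.0393]
top flask_125 0.62 [0.3851 0.199  0.0423]
top stopper_3 0.66 [0.3834 0.5263 0.0294]
side unit 0.61 [0.5177 0.4618 0.0963]
side drawer_handle 0.83 [0.5191 0.4636 0.1003]
side beaker_250 0.65 [0.4259 0.6214 0.0542]
side flask_125 0.96 [0.393  0.2073 0.0381]
side stopper_3 0.57 [0.3802 0.5392 0.0204]
0.8
```

View pics/top0.png

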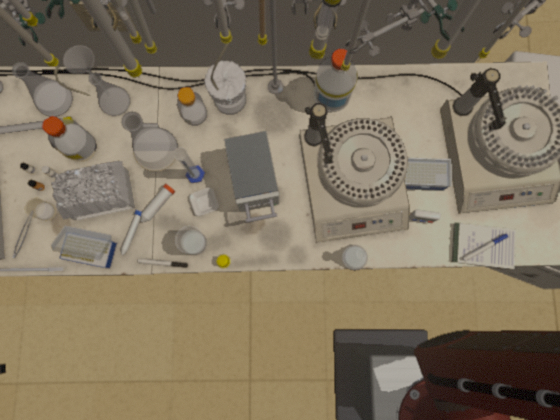

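View pics/side0.png

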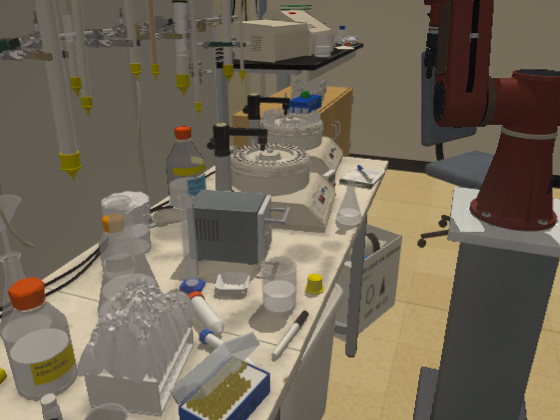

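The top view shows the unit's handle at px (262,212), its bar tilted about 10°. The side view shows the beaker to the unit's left (280,285), and the flask (350,200) and stopper (315,284) clear of it. The two cameras disagree by about 30 mm on the handle's y, so I'll go nearer and measure with the wrist camera.

```bash
python3 -m handwheel '[{"linear":[0.3,0.62,0.24],"twist":0.9,"gripper":1},{"linear":[0.3,0.62,0.24],"twist":0.9,"gripper":1},{"linear":[0.3,0.62,0.24],"twist":0.9,"gripper":1},{"linear":[0.3,0.62,0.24],"twist":0.9,"gripper":1},{"linear":[0.3,0.62,0.24],"twist":0.9,"gripper":1},{"linear":[0.3,0.62,0.24],"twist":0.9,"gripper":1},{"linear":[0.3,0.62,0.24],"twist":0.9,"gripper":1},{"linear":[0.3,0.62,0.24],"twist":0.9,"gripper":1}]'
python3 -m handwheel '[{"linear":[0,0.8,0],"twist":0.76,"gripper":1},{"linear":[0,0.8,0],"twist":0.76,"gripper":1},{"linear":[0,0.8,0],"twist":0.76,"gripper":1},{"linear":[0,0.8,0],"twist":0.76,"gripper":1},{"linear":[0,0.8,0],"twist":0.76,"gripper":1},{"linear":[0,0.8,0],"twist":0.76,"gripper":1},{"linear":[0,0.8,0],"twist":0.76,"gripper":1},{"linear":[0,0.8,0],"twist":0.76,"gripper":1}]'
python3 -m handwheel '[{"linear":[0.0,0.42,0],"twist":0,"gripper":1},{"linear":[0,0.42,0],"twist":0,"gripper":1},{"linear":[0,0.42,0],"twist":0,"gripper":1},{"linear":[0,0.42,0],"twist":0,"gripper":1},{"linear":[0,0.42,0],"twist":0,"gripper":1},{"linear":[0,0.42,0],"twist":0,"gripper":1},{"linear":[0,0.42,0],"twist":0,"gripper":1}]'
python3 - <<'E'
from h import *
s=robot.sense();print(s['time_s'],s['eef_pos'],s['orientation'])
c=robot.camera_info('wrist');R=np.array(c['R']);print('cam',-R.T@np.array(c['t']),R[2])
shot('wrist','w1.png')
for t in ['unit','drawer_handle','beaker_250']: find('wrist',t)
E
```

```text
time_s: 1.6
eef_pos: [0.4221, -0.2506, 0.3542]
orientation: [179.7, -0.0, 66.4]
wrist_force: [0.7, 0.0, 0.1]
width: 0.0855
grasp_force: 0.0
time_s: 2.4
eef_pos: [0.4199, 0.1477, 0.3513]
orientation: [180.0, 0.0, 100.3]
wrist_force: [1.0, -0.9, 0.3]
width: 0.0855
grasp_force: 0.0
time_s: 3.1
eef_pos: [0.4204, 0.3551, 0.3509]
orientation: [-180.0, 0.1, 100.3]
wrist_force: [-0.7, 0.3, -0.1]
width: 0.0853
grasp_force: 0.0
3.1 [0.4203558  0.35513906 0.35086003] [-1.79960708e+02  9.01763978e-02  1.00264515e+02]
cam [0.40588514 0.43219193 0.49242125] [ 0.05478035 -0.30200075 -0.95173245]
wrist unit 0.78 [0.5767 0.4523 0.1254]
wrist drawer_handle 0.59 [0.5183 0.4356 0.1016]
wrist beaker_250 0.34 [0.5162 0.4358 0.1037]
```

View pics/w1.png

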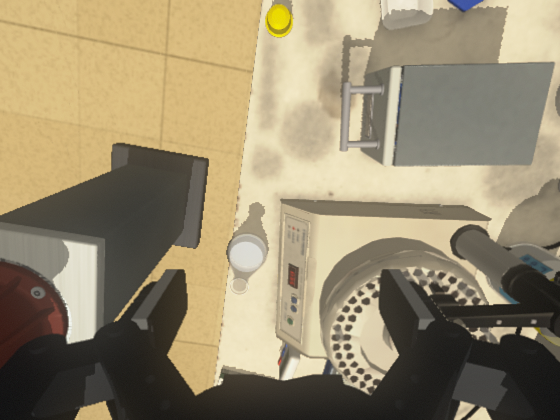

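The wrist view shows the handle bar from px (346,84) to (344,150). The housing top's corners are at about (404,66), (396,164), (532,165) and (553,63). I'll back-project these at their known heights.

```bash
cat >> h.py <<'E'
def ray(n,px,z,c=None):
    c=c or robot.camera_info(n);R=np.array(c['R']);T=np.array(c['t'])
    f=210/np.tan(np.radians(c['vertical_fov']/2))
    K=np.array([[f,0,c['cx']],[0,f,c['cy']],[0,0,1]])
    u=cv2.undistortPoints(np.array(px,float).reshape(-1,1,2),K,np.array(c['dist'])).reshape(-1,2)
    o=-R.T@T;d=np.c_[u,np.ones(len(u))]@R
    return o+d*((z-o[2])/d[:,2])[:,None]
E
python3 - <<'E'
from h import *
b=ray('wrist',[(346,84),(344,150)],.105)
h=ray('wrist',[(404,66),(396,164),(532,165),(553,63)],.128)
print(np.round(b,4),b.mean(0),np.linalg.norm(b[0]-b[1]),'yaw',np.degrees(np.arctan2(*(b[0]-b[1])[[1,0]]))-90)
print(np.round(h,4),[np.linalg.norm(h[i]-h[i-1]) for i in range(4)])
for i,j in((1,2),(0,3)):print(np.degrees(np.arctan2(*(h[j]-h[i])[[1,0]])))
print(np.degrees(np.arctan2(*(h[0]-h[1])[[1,0]]))-90)
E
```

```text
[[0.472  0.4612 0.105 ]
 [0.4866 0.3908 0.105 ]] [0.47932201 0.42602739 0.105     ] 0.07186956029767322 yaw 11.730845089501514
[[0.5219 0.4861 0.128 ]
 [0.5421 0.3882 0.128 ]
 [0.689  0.4129 0.128 ]
 [0.6673 0.5136 0.128 ]] [np.float64(0.14800921294517846), np.float64(0.09996221242270263), np.float64(0.14893459187993674), np.float64(0.10301622111946035)]
9.514696242958342
10.682498511085903
11.686097363247242
```

```bash
python3 -m handwheel '[{"linear":[0.118,0.142,-0.3],"twist":0.016,"gripper":-0.3},{"linear":[0.118,0.142,-0.3],"twist":0.016,"gripper":-0.3},{"linear":[0.118,0.142,-0.3],"twist":0.016,"gripper":-0.3},{"linear":[0.118,0.142,-0.3],"twist":0.016,"gripper":-0.3},{"linear":[0.118,0.142,-0.3],"twist":0.016,"gripper":-0.3},{"linear":[0.118,0.142,-0.3],"twist":0.016,"gripper":-0.3},{"linear":[0.118,0.142,-0.3],"twist":0.016,"gripper":-0.3}]' 40
python3 - <<'E'
from h import *
s=robot.sense();print(s['time_s'],s['eef_pos'],s['orientation'])
shot('wrist','w2.png')
find('wrist','drawer_handle')
E
```

```text
time_s: 4.0
eef_pos: [0.4801, 0.4273, 0.2041]
orientation: [179.8, -0.1, 101.0]
wrist_force: [0.1, 0.4, -0.4]
width: 0.0299
grasp_force: 0.0
4.0 [0.48014784 0.42729223 0.20408265] [ 1.79795693e+02 -8.19398937e-02  1.00977534e+02]
wrist drawer_handle 0.95 [0.517  0.4408 0.1026]
```

View pics/w2.png

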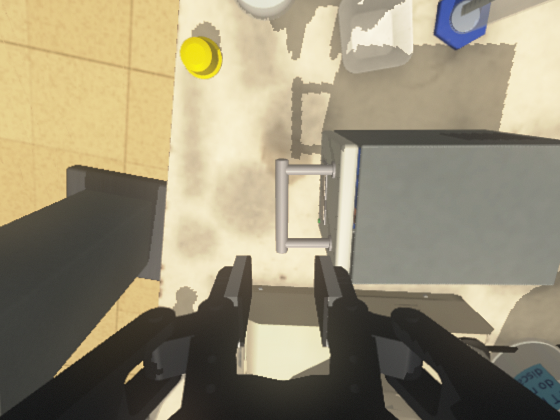

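The handle bar runs from px (281,160) to (281,252) and lines up between the fingers, whose gap is centred at column 283.

```bash
python3 - <<'E'
from h import *
b=ray('wrist',[(281,160),(281,252)],.105)
print(b,b.mean(0),np.linalg.norm(b[0]-b[1]),np.degrees(np.arctan2(*(b[0]-b[1])[[1,0]]))-90)
h=ray('wrist',[(358,141),(356,278)],.128)
print(h,h.mean(0),np.degrees(np.arctan2(*(h[0]-h[1])[[1,0]]))-90)
E
```

```text
[[0.47184664 0.46408793 0.105     ]
 [0.48572743 0.39171011 0.105     ]] [0.47878704 0.42789902 0.105     ] 0.0736968471997526 10.856502029710583
[[0.51788515 0.48944578 0.128     ]
 [0.54223266 0.39211542 0.128     ]] [0.53005891 0.4407806  0.128     ] 14.044511722117491
```

```bash
python3 -m handwheel '[{"linear":[-0.002,0,-0.08],"twist":0,"gripper":-0.3},{"linear":[-0.002,0,-0.16],"twist":0,"gripper":-0.3},{"linear":[-0.002,0,-0.2],"twist":0,"gripper":-0.3},{"linear":[-0.002,0,-0.23],"twist":0,"gripper":-0.3},{"linear":[-0.002,0,-0.246],"twist":0,"gripper":-0.3},{"linear":[-0.002,0,-0.246],"twist":0,"gripper":-0.3}]'
python3 -m handwheel '[{"linear":[0,0,0],"twist":0,"gripper":-0.9},{"linear":[0,0,0],"twist":0,"gripper":-1},{"linear":[0,0,0],"twist":0,"gripper":-1},{"linear":[0,0,0],"twist":0,"gripper":-1},{"linear":[0,0,0],"twist":0,"gripper":-1},{"linear":[0,0,0],"twist":0,"gripper":-1}]' 25
```

```text
time_s: 4.7
eef_pos: [0.4783, 0.4275, 0.0802]
orientation: [180.0, -0.0, 101.0]
wrist_force: [-2.2, -1.1, 1.0]
width: 0.0298
grasp_force: 1.0
time_s: 5.3
eef_pos: [0.4795, 0.4283, 0.0802]
orientation: [179.8, -0.1, 101.0]
wrist_force: [-0.4, -0.9, 5.7]
width: 0.0091
grasp_force: 24.7
```

```bash
python3 -m handwheel '[{"linear":[-0.02,-0.004,0],"twist":0,"gripper":-1},{"linear":[-0.05,-0.01,0],"twist":0,"gripper":-1},{"linear":[-0.08,-0.0155,0],"twist":0,"gripper":-1},{"linear":[-0.11,-0.0215,0],"twist":0,"gripper":-1},{"linear":[-0.14,-0.027,0],"twist":0,"gripper":-1},{"linear":[-0.17,-0.033,0],"twist":0,"gripper":-1},{"linear":[-0.19,-0.037,0],"twist":0,"gripper":-1},{"linear":[-0.2,-0.039,0],"twist":0,"gripper":-1}]'
python3 -m handwheel '[{"linear":[-0.01,-0.002,0],"twist":0,"gripper":-1},{"linear":[-0.02,-0.004,0],"twist":0,"gripper":-1},{"linear":[-0.026,-0.005,0],"twist":0,"gripper":-1},{"linear":[-0.026,-0.005,0],"twist":0,"gripper":-1}]'
```

```text
time_s: 6.1
eef_pos: [0.3783, 0.4088, 0.0802]
orientation: [179.8, -0.1, 101.1]
wrist_force: [2.1, 0.2, 5.6]
width: 0.0091
grasp_force: 25.5
time_s: 6.5
eef_pos: [0.3666, 0.4066, 0.0802]
orientation: [179.7, -0.1, 101.0]
wrist_force: [2.7, 0.2, 6.4]
width: 0.0088
grasp_force: 25.5
```

```bash
python3 -m handwheel '[{"linear":[-0.003,-0.0006,0],"twist":0,"gripper":-1},{"linear":[-0.006,-0.0012,0],"twist":0,"gripper":-1},{"linear":[-0.006,-0.0012,0],"twist":0,"gripper":-1}]'
```

```text
time_s: 6.8
eef_pos: [0.3666, 0.4066, 0.0803]
orientation: [179.3, -0.2, 101.1]
wrist_force: [10.0, 1.3, 0.5]
width: 0.0092
grasp_force: 25.2
```

```bash
python3 -m handwheel '[{"linear":[0.005,0.001,0],"twist":0,"gripper":-0.3},{"linear":[0.005,0.001,0],"twist":0,"gripper":-0.3},{"linear":[0.005,0.001,0],"twist":0,"gripper":-0.3},{"linear":[0.005,0.001,0],"twist":0,"gripper":-0.3},{"linear":[0.005,0.001,0],"twist":0,"gripper":-0.3}]'
python3 -m handwheel '[{"linear":[0,0,0.06],"twist":0,"gripper":-0.3},{"linear":[0,0,0.15],"twist":0,"gripper":-0.3},{"linear":[0,0,0.25],"twist":0,"gripper":-0.3},{"linear":[0,0,0.35],"twist":0,"gripper":-0.3},{"linear":[0,0,0.35],"twist":0,"gripper":-0.3},{"linear":[0,0,0.35],"twist":0,"gripper":-0.3}]'
python3 - <<'E'
from h import *
s=robot.sense();print(s['time_s'],s['eef_pos'],s['orientation'])
shot('wrist','w3.png')
for t in['rack_bar','rack','drawer_handle','vial_1']:find('wrist',t)
E
```

```text
time_s: 7.3
eef_pos: [0.3635, 0.4047, 0.0776]
orientation: [-179.9, 0.1, 101.0]
wrist_force: [-0.7, 0.5, -1.1]
width: 0.0298
grasp_force: 0.0
time_s: 7.9
eef_pos: [0.3654, 0.4061, 0.2555]
orientation: [179.8, -0.1, 101.0]
wrist_force: [0.9, -0.2, -0.5]
width: 0.0296
grasp_force: 0.0
7.9 [0.36544042 0.4060678  0.25553584] [ 1.79768880e+02 -1.29575676e-01  1.01027270e+02]
wrist rack_bar 0.55 [0.4728 0.43   0.0461]
wrist rack_bar 0.5 [0.4236 0.5797 0.0403]
wrist rack 0.97 [0.4713 0.4315 0.0455]
wrist drawer_handle 0.8 [0.4045 0.4174 0.0964]
wrist vial_1 0.87 [0.4591 0.4417 0.0692]
wrist vial_1 0.78 [0.4983 0.3987 0.0673]
```

View pics/w3.png

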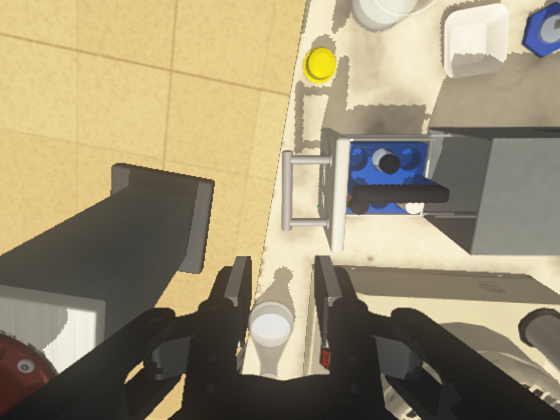

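The drawer is out. The blue rack shows with its black bar from px (353,187) to (448,195), and the vials stand beside the bar. I'll turn 90° above it and look again.

```bash
python3 -m handwheel '[{"linear":[0.205,0.044,0],"twist":0.19,"gripper":0.2},{"linear":[0.205,0.044,0],"twist":0.38,"gripper":0.2},{"linear":[0.205,0.044,0],"twist":0.56,"gripper":0.2},{"linear":[0.205,0.044,0],"twist":0.75,"gripper":0.2},{"linear":[0.205,0.044,0],"twist":0.93,"gripper":0.2},{"linear":[0.205,0.044,0],"twist":1,"gripper":0.2}]'
python3 -m handwheel '[{"linear":[0,0,0],"twist":1,"gripper":0.2},{"linear":[0,0,0],"twist":1,"gripper":0.2},{"linear":[0,0,0],"twist":1,"gripper":0.2},{"linear":[0,0,0],"twist":1,"gripper":0.2},{"linear":[0,0,0],"twist":1,"gripper":0.2},{"linear":[0,0,0],"twist":1,"gripper":0.2},{"linear":[0,0,0],"twist":1,"gripper":0.2}]'
python3 - <<'E'
from h import *
s=robot.sense();print(s['time_s'],s['eef_pos'],s['orientation'])
shot('wrist','w4.png')
for t in['rack_bar','rack']:find('wrist',t)
E
```

```text
time_s: 8.75
eef_pos: [0.4666, 0.4267, 0.2509]
orientation: [-179.8, -0.1, 146.2]
wrist_force: [0.1, 0.2, -1.2]
width: 0.0512
grasp_force: 0.0
time_s: 9.45
eef_pos: [0.4664, 0.4268, 0.2514]
orientation: [-179.9, -0.2, -169.0]
wrist_force: [0.6, 1.2, 0.2]
width: 0.0513
grasp_force: 0.0
9.45 [0.46644793 0.42677857 0.25135471] [-1.79922664e+02 -1.62298947e-01 -1.68991664e+02]
wrist rack_bar 0.86 [0.4684 0.4277 0.0485]
wrist rack 0.78 [0.4703 0.429  0.0491]
wrist rack 0.42 [0.4468 0.4019 0.0746]
```

View pics/w4.png

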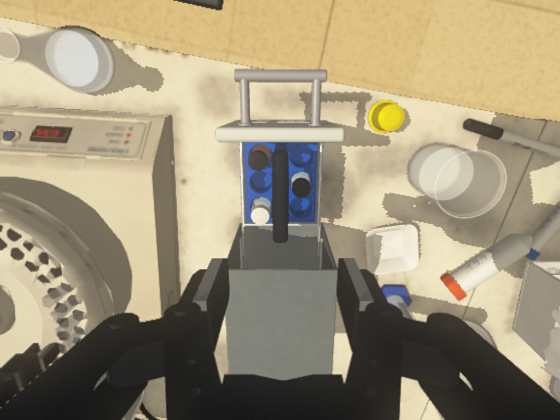

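The bar runs from px (280,151) to (281,241), nearly vertical in the image and centred between the fingers.

```bash
python3 - <<'E'
from h import *
b=ray('wrist',[(280,151),(281,241)],.116)
print(b,b.mean(0),np.linalg.norm(b[0]-b[1]),np.degrees(np.arctan2(*(b[1]-b[0])[[1,0]])))
E
```

```text
[[0.42883395 0.41723716 0.116     ]
 [0.50883707 0.43340678 0.116     ]] [0.46883551 0.42532197 0.116     ] 0.08162081111117986 11.426252875716857
```

```bash
python3 -m handwheel '[{"linear":[0.004,-0.002,-0.08],"twist":0,"gripper":0.2},{"linear":[0.004,-0.002,-0.16],"twist":0,"gripper":0.2},{"linear":[0.004,-0.002,-0.22],"twist":0,"gripper":0.2},{"linear":[0.004,-0.002,-0.27],"twist":0,"gripper":0.2},{"linear":[0.004,-0.002,-0.3],"twist":0,"gripper":0.2},{"linear":[0.004,-0.002,-0.32],"twist":0,"gripper":0.2},{"linear":[0.004,-0.002,-0.327],"twist":0,"gripper":0.2},{"linear":[0.004,-0.002,-0.327],"twist":0,"gripper":0.2}]'
python3 - <<'E'
from h import *
s=robot.sense();print(s['time_s'],s['eef_pos'],s['orientation'],s['wrist_force'])
shot('wrist','w5.png')
E
```

```text
time_s: 10.4
eef_pos: [0.4695, 0.4266, 0.0903]
orientation: [180.0, 0.0, -169.0]
wrist_force: [0.6, -0.6, 0.3]
width: 0.051
grasp_force: 0.0
10.4 [0.46949214 0.42656547 0.09032526] [ 1.79980087e+02  4.56367097e-02 -1.68983109e+02] [ 0.55663403 -0.6383122   0.26337078]
```

View pics/w5.png

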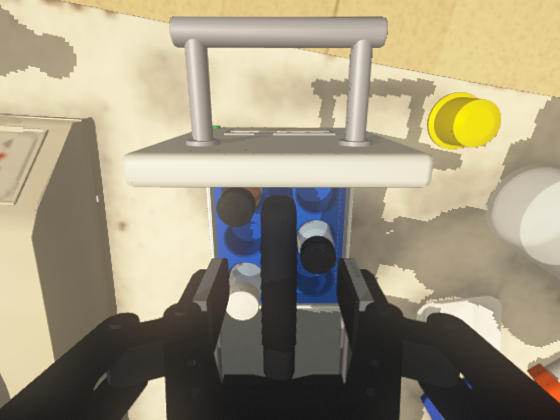

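The bar (col 279) lies midway between the fingers (222 and 342), and they stand above the caps. I'll close on it.

```bash
python3 -m handwheel '[{"linear":[0,0,0],"twist":0,"gripper":-0.3},{"linear":[0,0,0],"twist":0,"gripper":-0.5},{"linear":[0,0,0],"twist":0,"gripper":-0.7},{"linear":[0,0,0],"twist":0,"gripper":-1},{"linear":[0,0,0],"twist":0,"gripper":-1},{"linear":[0,0,0],"twist":0,"gripper":-1},{"linear":[0,0,0],"twist":0,"gripper":-1}]' 25
python3 -m handwheel '[{"linear":[0,0,0],"twist":0,"gripper":-1},{"linear":[0,0,0],"twist":0,"gripper":-1},{"linear":[0,0,0],"twist":0,"gripper":-1},{"linear":[0,0,0],"twist":0,"gripper":-1}]' 50
```

```text
time_s: 11.15
eef_pos: [0.4696, 0.4262, 0.0906]
orientation: [-180.0, 0.1, -169.0]
wrist_force: [0.2, -2.9, 5.0]
width: 0.0137
grasp_force: 26.2
time_s: 11.55
eef_pos: [0.4697, 0.4262, 0.0907]
orientation: [-180.0, 0.1, -169.0]
wrist_force: [0.5, -2.8, 6.3]
width: 0.0134
grasp_force: 52.0
```

Gripped. I'll lift slowly at first.

```bash
python3 -m handwheel '[{"linear":[0,0,0.003],"twist":0,"gripper":-1},{"linear":[0,0,0.008],"twist":0,"gripper":-1},{"linear":[0,0,0.015],"twist":0,"gripper":-1},{"linear":[0,0,0.023],"twist":0,"gripper":-1},{"linear":[0,0,0.03],"twist":0,"gripper":-1},{"linear":[0,0,0.036],"twist":0,"gripper":-1},{"linear":[0,0,0.04],"twist":0,"gripper":-1},{"linear":[0,0,0.04],"twist":0,"gripper":-1}]' 50
python3 - <<'E'
from h import *
s=robot.sense();print(s['time_s'],s['wrist_force'],s['ft_torque'],s['orientation'])
shot('wrist','w6.png')
E
```

```text
time_s: 12.35
eef_pos: [0.4694, 0.4265, 0.1104]
orientation: [180.0, 0.1, -169.0]
wrist_force: [0.3, -0.2, -4.1]
width: 0.013
grasp_force: 50.6
12.35 [ 0.28068917 -0.19436886 -4.07924816] [7.25925163e-05 2.25795847e-02 3.71975118e-02] [ 1.79971103e+02  5.45879837e-02 -1.68981317e+02]
```

View pics/w6.png

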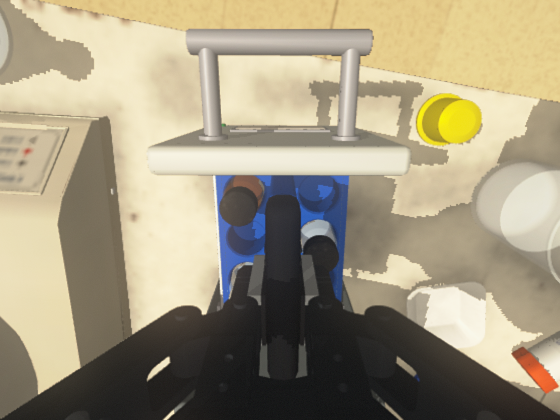

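The rack is lifted 20 mm and hangs free, with about 4 N on the wrist. The brown vial (242,200) and the black-capped vial (319,245) are upright in their holes.

```bash
python3 -m handwheel '[{"linear":[0,0,0.01],"twist":0,"gripper":-1},{"linear":[0,0,0.03],"twist":0,"gripper":-1},{"linear":[0,0,0.055],"twist":0,"gripper":-1},{"linear":[0,0,0.08],"twist":0,"gripper":-1},{"linear":[0,0,0.105],"twist":0,"gripper":-1},{"linear":[0,0,0.13],"twist":0,"gripper":-1},{"linear":[0,0,0.15],"twist":0,"gripper":-1},{"linear":[0,0,0.16],"twist":0,"gripper":-1}]' 50
python3 -m handwheel '[{"linear":[0,0,0.02],"twist":0,"gripper":-1},{"linear":[0,0,0.045],"twist":0,"gripper":-1},{"linear":[0,0,0.07],"twist":0,"gripper":-1},{"linear":[0,0,0.085],"twist":0,"gripper":-1},{"linear":[0,0,0.09],"twist":0,"gripper":-1},{"linear":[0,0,0.09],"twist":0,"gripper":-1},{"linear":[0,0,0.09],"twist":0,"gripper":-1},{"linear":[0,0,0.09],"twist":0,"gripper":-1}]' 50
python3 - <<'E'
from h import *
s=robot.sense();print(s['time_s'],s['wrist_force'],s['ft_torque'],s['eef_pos'])
w=shot('wrist');a=shot('side');find('side','rack');find('side','rack_bar');find('side','drawer_handle');find('wrist','vial_1',3)
cv2.imwrite('pics/f7.png',np.hstack([cv2.resize(a[150:330,130:370],(400,300)),cv2.resize(w,(400,300))])[:,:,::-1])
E
```

```text
time_s: 13.2
eef_pos: [0.4697, 0.4268, 0.1918]
orientation: [179.9, 0.1, -169.0]
wrist_force: [0.3, 0.0, -3.4]
width: 0.0132
grasp_force: 50.6
time_s: 14.0
eef_pos: [0.4686, 0.4259, 0.2338]
orientation: [-180.0, -0.1, -169.0]
wrist_force: [-0.6, -0.3, -4.2]
width: 0.0126
grasp_force: 50.6
14.0 [-0.60991306 -0.29614745 -4.16252301] [0.00378531 0.04528517 0.01302864] [0.46862234 0.42589157 0.23377458]
side rack 0.88 [0.4624 0.4384 0.1906]
side rack_bar 0.72 [0.4586 0.4374 0.191 ]
side drawer_handle 0.96 [0.4497 0.4353 0.034 ]
wrist vial_1 0.8 [0.4569 0.4393 0.2156]
wrist vial_1 0.61 [0.4428 0.4016 0.2185]
wrist vial_1 0.6 [0.497  0.3978 0.1943]
```

View pics/f7.png

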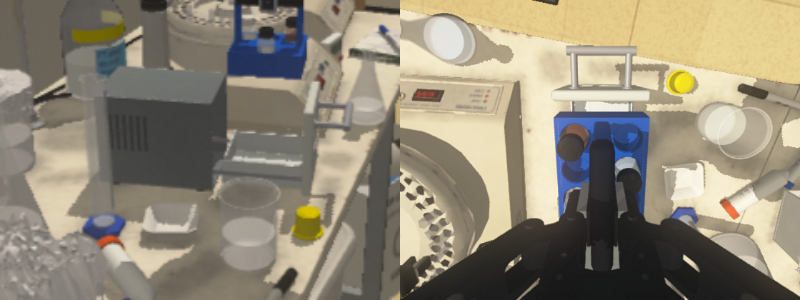

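The rack is level above the open drawer, with all the vials in place: brown at (573,140), black cap at (627,170), and the white cap visible in the side view at (265,35). Last, I'll check that the drawer is still at its stop, using the handle in the wrist view.

```bash
python3 - <<'E'
from h import *
b=ray('wrist',[(234,70),(329,70)],.105);m=b.mean(0)
print(m, 'pull',np.linalg.norm(m[:2]-[.4787,.4275]),np.linalg.norm(b[0]-b[1]))
E
```

```text
[0.37027843 0.40605862 0.105     ] pull 0.11052135175195975 0.0718326889445571
```

```bash
python3 - <<'E'
from h import *
c=robot.camera_info('wrist');s=robot.sense()
w=shot('wrist')[:,:,::-1];v=cv2.imread('pics/w4.png')
f=lambda i:cv2.resize(i[50:130,200:360],None,fx=2.5,fy=2.5)
g=np.hstack([f(v),f(w)]);cv2.imwrite('pics/g8.png',g)
# w4 pose: same orientation, TCP differing by d
d=np.array([.46645,.42678,.25135])-s['eef_pos'];c4=dict(c);c4['t']=np.array(c['t'])-np.array(c['R'])@d
for n,k,im in(('w4',c4,v),('now',c,w)):
    for col in (260,280,300):
        p=im[55:100,col].astype(int).mean(1).round().astype(int);print(n,col,p.tolist())
    print(n,ray('wrist',[(280,70),(280,75),(280,80)],.105,k)[:,:2].round(4).tolist())
E
```

```text
w4 260 [181, 181, 179, 174, 172, 176, 181, 185, 186, 188, 188, 189, 190, 176, 150, 143, 156, 163, 172, 176, 180, 173, 166, 156, 142, 126, 123, 173, 214, 214, 212, 210, 208, 208, 206, 205, 207, 206, 207, 207, 206, 206, 206, 207, 206]
w4 280 [183, 182, 183, 182, 181, 179, 177, 176, 174, 176, 182, 188, 188, 186, 162, 139, 151, 162, 170, 177, 179, 174, 167, 155, 144, 129, 124, 167, 209, 209, 206, 205, 202, 202, 199, 196, 191, 189, 186, 186, 186, 187, 186, 185, 182]
w4 300 [181, 180, 180, 180, 181, 181, 181, 181, 181, 182, 182, 179, 176, 177, 154, 136, 147, 160, 169, 175, 178, 174, 166, 158, 146, 130, 124, 171, 212, 210, 208, 205, 203, 199, 195, 193, 187, 169, 127, 118, 120, 140, 172, 161, 134]
w4 [[0.3666, 0.4051], [0.3703, 0.4058], [0.3739, 0.4065]]
now 260 [188, 185, 185, 187, 192, 194, 196, 198, 171, 151, 164, 175, 182, 188, 193, 190, 182, 173, 163, 147, 133, 146, 200, 225, 224, 223, 222, 220, 219, 218, 216, 216, 216, 216, 216, 216, 216, 216, 216, 216, 217, 217, 217, 217, 218]
now 280 [192, 192, 190, 189, 187, 185, 184, 187, 165, 148, 160, 172, 180, 188, 191, 189, 182, 174, 163, 148, 133, 133, 187, 222, 221, 218, 218, 216, 215, 213, 211, 209, 206, 203, 200, 198, 199, 200, 200, 200, 198, 194, 193, 193, 192]
now 300 [190, 190, 192, 192, 192, 191, 193, 192, 164, 143, 157, 168, 177, 184, 189, 187, 182, 175, 165, 151, 136, 135, 189, 224, 222, 221, 219, 217, 216, 214, 211, 208, 203, 201, 199, 193, 176, 148, 161, 188, 189, 188, 185, 184, 186]
now [[0.3705, 0.4049], [0.3739, 0.4056], [0.3774, 0.4063]]
```

View pics/g8.png

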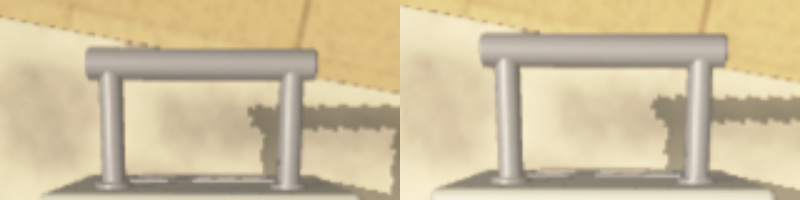

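```bash
python3 - <<'E'
from h import *
from scipy.spatial.transform import Rotation as Ro
c=robot.camera_info('wrist');s=robot.sense();T=Ro.from_euler('xyz',s['orientation'],degrees=True).as_matrix()
R=np.array(c['R']);M=R@T; o=T.T@(-R.T@np.array(c['t'])-s['eef_pos'])
def cam(p,e):
    T2=Ro.from_euler('xyz',e,degrees=True).as_matrix();k=dict(c);k['R']=M@T2.T;k['t']=-k['R']@(np.array(p)+T2@o);return k
k2=cam([.48015,.42729,.20408],[179.8,-.08,100.98]);k3=cam([.36544,.40607,.25554],[179.77,-.13,101.03])
for f,k,rows in(('w2.png',k2,(180,205,230)),('w3.png',k3,(170,190,210))):
    im=cv2.imread('pics/'+f)
    for r in rows: print(f,r,im[r,268:302].astype(int).mean(1).round().astype(int).tolist())
    m=np.mean(rows);print(ray('wrist',[(275,m),(281,m),(287,m),(293,m)],.1,k).round(4)[:,:2].tolist())
E
```

```text
w2.png 180 [189, 190, 192, 193, 194, 194, 188, 139, 136, 148, 163, 174, 183, 195, 192, 186, 180, 167, 152, 138, 139, 171, 179, 177, 176, 181, 187, 191, 196, 201, 209, 212, 213, 214]
w2.png 205 [191, 190, 187, 187, 188, 189, 186, 152, 141, 152, 166, 178, 187, 195, 196, 189, 179, 166, 149, 138, 189, 220, 224, 224, 225, 225, 225, 226, 228, 227, 228, 228, 228, 229]
w2.png 230 [205, 206, 209, 211, 212, 216, 217, 174, 147, 155, 168, 179, 190, 200, 199, 189, 176, 165, 145, 140, 226, 232, 231, 231, 230, 230, 229, 229, 229, 229, 230, 229, 228, 227]
[[0.4742, 0.428], [0.4788, 0.4289], [0.4834, 0.4298], [0.488, 0.4307]]
w3.png 170 [196, 196, 194, 195, 198, 201, 200, 200, 194, 205, 228, 232, 232, 208, 149, 148, 165, 179, 189, 195, 189, 179, 165, 148, 143, 199, 205, 201, 199, 201, 201, 198, 197, 196]
w3.png 190 [192, 193, 191, 193, 191, 149, 198, 219, 225, 227, 229, 231, 230, 207, 153, 154, 169, 183, 193, 197, 190, 179, 161, 145, 164, 219, 223, 222, 221, 220, 221, 220, 221, 221]
w3.png 210 [195, 196, 199, 225, 229, 229, 229, 228, 227, 227, 226, 226, 223, 176, 147, 158, 175, 186, 195, 197, 188, 175, 156, 142, 176, 205, 207, 204, 204, 204, 204, 205, 210, 211]
[[0.359, 0.4053], [0.3644, 0.4063], [0.3699, 0.4074], [0.3753, 0.4084]]
```

The drawer reads about 111 mm out from w2 to w3, against 115 mm by the TCP. The fixed stopper, seen in the same pictures, will show whether that is camera bias.

```bash
cat > k.py <<'E'
from h import *
from scipy.spatial.transform import Rotation as Ro
c=robot.camera_info('wrist');s=robot.sense();T=Ro.from_euler('xyz',s['orientation'],degrees=True).as_matrix()
R=np.array(c['R']);M=R@T; o=T.T@(-R.T@np.array(c['t'])-s['eef_pos'])
def cam(p,e):
    T2=Ro.from_euler('xyz',e,degrees=True).as_matrix();k=dict(c);k['R']=M@T2.T;k['t']=-k['R']@(np.array(p)+T2@o);return k
P={'w1':cam([.42036,.35514,.35086],[-179.96,.09,100.26]),'w2':cam([.48015,.42729,.20408],[179.8,-.08,100.98]),'w3':cam([.36544,.40607,.25554],[179.77,-.13,101.03]),'w4':cam([.46645,.42678,.25135],[-179.92,-.16,-168.99])}
E
python3 - <<'E'
from k import *
for n,k in P.items():
    h=cv2.cvtColor(cv2.imread(f'pics/{n}.png'),cv2.COLOR_BGR2HSV)
    m=cv2.inRange(h,(22,190,100),(35,255,255));q,l,st,ce=cv2.connectedComponentsWithStats(m)
    i=1+np.argmax(st[1:,4]);print(n,st[i],ce[i].round(1),ray('wrist',[ce[i]],.018,k)[0].round(4))
E
```

```text
w1 [265   5  28  32 681] [278.7  20.7] [0.3845 0.5253 0.018 ]
w2 [ 181   37   41   42 1118] [198.9  56.3] [0.3845 0.5277 0.018 ]
w3 [303  48  33  35 866] [319.4  64.8] [0.3825 0.5265 0.018 ]
w4 [369 100  35  33 807] [386. 116.] [0.383 0.525 0.018]
```

```bash
cat > m.py <<'E'
from h import *
def track(name,file,H0=np.array([.479,.428,.1])):
    c=robot.camera_info(name);R=np.array(c['R']);f=210/np.tan(np.radians(c['vertical_fov']/2))
    K=np.array([[f,0,c['cx']],[0,f,c['cy']],[0,0,1]])
    proj=lambda X:cv2.projectPoints(np.array(X,float).reshape(-1,1,3),cv2.Rodrigues(R)[0],np.array(c['t']),K,np.array(c['dist']))[0].reshape(-1,2)
    a=np.radians(11.1);u=np.array([np.cos(a),np.sin(a),0]);v=np.array([-u[1],u[0],0])
    A=cv2.imread(file);B=shot(name)[:,:,::-1].copy()
    box=lambda d:proj([H0-d*u+s*v*.038+e*u+np.array([0,0,z]) for s in(-1,1) for e in(-.006,.036) for z in(-.006,.006)])
    q0=box(0).mean(0)
    lo=np.floor(box(0).min(0)).astype(int)-1;hi=np.ceil(box(0).max(0)).astype(int)+2
    t=A[lo[1]:hi[1],lo[0]:hi[0]];S=6
    W=B[lo[1]-60:hi[1]+80,max(lo[0]-110,0):hi[0]+110];ox=max(lo[0]-110,0);oy=lo[1]-60
    for sc in(.95,1,1.05):
        tt=cv2.resize(t,None,fx=S*sc,fy=S*sc,interpolation=cv2.INTER_CUBIC);WW=cv2.resize(W,None,fx=S,fy=S,interpolation=cv2.INTER_CUBIC)
        g=lambda i:np.hypot(cv2.Sobel(i,5,1,0),cv2.Sobel(i,5,0,1)).max(2)
        r=cv2.matchTemplate(g(tt),g(WW),cv2.TM_CCOEFF_NORMED);_,v_,_,p=cv2.minMaxLoc(r)
        cen=np.array(p)/S+[ox,oy]+(hi-lo)*sc/2
        print(name,sc,round(v_,3),'shift px',(cen-(lo+hi)/2).round(2))
    for d in(.105,.11,.115):print(d,(box(d).mean(0)-q0).round(2))
E
python3 - <<'E'
from m import *
track('side','pics/side0.png');track('top','pics/top0.png')
E
```

```text
side 0.95 0.406 shift px [-40.58  80.21]
side 1 0.395 shift px [53.17  3.83]
side 1.05 0.363 shift px [-0.42 35.96]
0.105 [49.66  3.36]
0.11 [52.07  3.52]
0.115 [54.47  3.68]
top 0.95 0.396 shift px [110.69  26.63]
top 1 0.355 shift px [110.  27.]
top 1.05 0.359 shift px [18.64 35.37]
0.105 [ 8.5  42.97]
0.11 [ 8.91 45.05]
0.115 [ 9.33 47.13]
```

Two independent views put the drawer about 3 mm short of its stop; it probably crept back on release. The rack's front face can press lightly on the inside of the drawer front, with its underside above the side walls, so I needn't put it down. I'll lower it part way, set 2 mm back for clearance.

```bash
python3 -m handwheel '[{"linear":[0.004,0.001,-0.01],"twist":0,"gripper":-1},{"linear":[0.004,0.001,-0.04],"twist":0,"gripper":-1},{"linear":[0.004,0.001,-0.07],"twist":0,"gripper":-1},{"linear":[0.004,0.001,-0.1],"twist":0,"gripper":-1},{"linear":[0.004,0.001,-0.13],"twist":0,"gripper":-1},{"linear":[0.004,0.001,-0.16],"twist":0,"gripper":-1},{"linear":[0.004,0.001,-0.185],"twist":0,"gripper":-1},{"linear":[0.004,0.001,-0.196],"twist":0,"gripper":-1}]' 60
python3 -m handwheel '[{"linear":[0,0,0],"twist":0,"gripper":-1},{"linear":[-0.002,0,0],"twist":0,"gripper":-1},{"linear":[-0.004,-0.001,0],"twist":0,"gripper":-1},{"linear":[-0.006,-0.001,0],"twist":0,"gripper":-1},{"linear":[-0.008,-0.0015,0],"twist":0,"gripper":-1},{"linear":[-0.008,-0.0015,0],"twist":0,"gripper":-1}]' 60
python3 -m handwheel '[{"linear":[-0.002,0,0],"twist":0,"gripper":-1},{"linear":[-0.003,-0.0005,0],"twist":0,"gripper":-1},{"linear":[-0.003,-0.0005,0],"twist":0,"gripper":-1}]' 60
```

```text
time_s: 15.25
eef_pos: [0.4701, 0.426, 0.1343]
orientation: [-179.9, -0.2, -169.0]
wrist_force: [-0.7, 0.8, -3.3]
width: 0.0129
grasp_force: 60.3
time_s: 15.85
eef_pos: [0.467, 0.4261, 0.1372]
orientation: [180.0, 0.0, -169.0]
wrist_force: [-0.2, -0.6, -4.1]
width: 0.013
grasp_force: 60.3
time_s: 16.15
eef_pos: [0.4654, 0.4257, 0.1367]
orientation: [-180.0, -0.0, -169.0]
wrist_force: [0.2, -0.3, -4.4]
width: 0.0129
grasp_force: 60.3
```

```bash
python3 -m handwheel '[{"linear":[-0.002,0,0],"twist":0,"gripper":-1},{"linear":[-0.003,-0.0005,0],"twist":0,"gripper":-1},{"linear":[-0.003,-0.0005,0],"twist":0,"gripper":-1}]' 
python3 -m handwheel '[{"linear":[-0.002,0,0],"twist":0,"gripper":-1},{"linear":[-0.003,-0.0005,0],"twist":0,"gripper":-1},{"linear":[-0.003,-0.0005,0],"twist":0,"gripper":-1}]'
```

```text
time_s: 16.45
eef_pos: [0.464, 0.4255, 0.1368]
orientation: [180.0, 0.0, -169.0]
wrist_force: [-0.1, -0.0, -4.5]
width: 0.0127
grasp_force: 60.3
time_s: 16.75
eef_pos: [0.4629, 0.4253, 0.1369]
orientation: [180.0, 0.1, -169.0]
wrist_force: [1.8, -0.1, -4.1]
width: 0.0129
grasp_force: 60.2
```

```bash
python3 -m handwheel '[{"linear":[-0.002,0,0],"twist":0,"gripper":-1},{"linear":[-0.002,-0.0005,0],"twist":0,"gripper":-1}]' 
python3 -m handwheel '[{"linear":[-0.002,0,0],"twist":0,"gripper":-1},{"linear":[-0.002,-0.0005,0],"twist":0,"gripper":-1}]'
python3 - <<'E'
from m import *
print(robot.sense()['wrist_force'],robot.sense()['ft_torque'])
track('side','pics/side0.png')
E
```

```text
time_s: 16.95
eef_pos: [0.4616, 0.425, 0.1369]
orientation: [180.0, 0.0, -169.0]
wrist_force: [1.6, -0.2, -3.7]
width: 0.0126
grasp_force: 60.4
time_s: 17.15
eef_pos: [0.4605, 0.4248, 0.1369]
orientation: [180.0, 0.0, -169.0]
wrist_force: [0.7, 0.1, -4.4]
width: 0.0128
grasp_force: 60.4
[ 0.69092863  0.09137481 -4.36071499] [ 0.09154654 -0.34187484 -0.06160282]
side 0.95 0.393 shift px [-42.42  80.21]
side 1 0.399 shift px [55.    3.83]
side 1.05 0.364 shift px [55.58  3.79]
0.105 [49.66  3.36]
0.11 [52.07  3.52]
0.115 [54.47  3.68]
```

```bash
python3 -m handwheel '[{"linear":[-0.001,0,0],"twist":0,"gripper":-1},{"linear":[-0.002,-0.0005,0],"twist":0,"gripper":-1}]' 
python3 - <<'E'
from m import *
print(robot.sense()['wrist_force'],robot.sense()['ft_torque'])
track('side','pics/side0.png')
E
```

```text
time_s: 17.4
eef_pos: [0.4603, 0.4248, 0.1371]
orientation: [180.0, 0.1, -169.0]
wrist_force: [4.4, 1.2, -4.2]
width: 0.0127
grasp_force: 60.3
[ 4.43578352  1.16736416 -4.24933911] [ 0.1242834  -0.76621517 -0.08445419]
side 0.95 0.386 shift px [-42.42  80.21]
side 1 0.4 shift px [55.    3.83]
side 1.05 0.364 shift px [55.58  3.79]
0.105 [49.66  3.36]
0.11 [52.07  3.52]
0.115 [54.47  3.68]
```

The force rose to 4.4 N with no further motion, so the drawer is at its stop. I'll back off along the drawer axis, then lift.

```bash
python3 -m handwheel '[{"linear":[0.003,0.0005,0],"twist":0,"gripper":-1},{"linear":[0.007,0.0015,0],"twist":0,"gripper":-1},{"linear":[0.011,0.002,0],"twist":0,"gripper":-1},{"linear":[0.014,0.003,0],"twist":0,"gripper":-1},{"linear":[0.016,0.003,0.01],"twist":0,"gripper":-1},{"linear":[0.016,0.003,0.03],"twist":0,"gripper":-1},{"linear":[0.016,0.003,0.055],"twist":0,"gripper":-1},{"linear":[0.016,0.003,0.08],"twist":0,"gripper":-1}]'
python3 -m handwheel '[{"linear":[0,0,0.025],"twist":0,"gripper":-1},{"linear":[0,0,0.05],"twist":0,"gripper":-1},{"linear":[0,0,0.075],"twist":0,"gripper":-1},{"linear":[0,0,0.1],"twist":0,"gripper":-1},{"linear":[0,0,0.115],"twist":0,"gripper":-1},{"linear":[0,0,0.12],"twist":0,"gripper":-1},{"linear":[0,0,0.12],"twist":0,"gripper":-1},{"linear":[0,0,0.12],"twist":0,"gripper":-1}]'
python3 -m handwheel '[{"linear":[0,0,0],"twist":0,"gripper":-1},{"linear":[0,0,0],"twist":0,"gripper":-1},{"linear":[0,0,0],"twist":0,"gripper":-1},{"linear":[0,0,0],"twist":0,"gripper":-1},{"linear":[0,0,0],"twist":0,"gripper":-1}]'
python3 - <<'E'
from m import *
from k import cam
s=robot.sense();print(s['wrist_force'],s['ft_torque'])
track('side','pics/side0.png');find('side','rack')
w=shot('wrist');find('wrist','vial_1',4)
# rack tilt check: blue region vs. its look after the first lift (f7 right half, 400x300)
f=cv2.imread('pics/f7.png')[:,400:];g=cv2.resize(w,(400,300))[:,:,::-1].copy()
for n,i in(('before',f),('now',g)):
    m=cv2.inRange(cv2.cvtColor(i,cv2.COLOR_BGR2HSV),(108,150,60),(125,255,255));m[:,:150]=0;m[200:]=0;m[:,260:]=0
    print(n,cv2.boundingRect(m),cv2.minAreaRect(cv2.findNonZero(m)))
E
```

```text
time_s: 18.25
eef_pos: [0.4678, 0.4262, 0.1785]
orientation: [180.0, 0.1, -169.0]
wrist_force: [0.2, 1.4, -3.0]
width: 0.0126
grasp_force: 60.3
time_s: 19.05
eef_pos: [0.4672, 0.4257, 0.236]
orientation: [-180.0, -0.1, -169.0]
wrist_force: [0.1, 0.0, -4.2]
width: 0.0133
grasp_force: 60.3
time_s: 19.55
eef_pos: [0.4676, 0.426, 0.2367]
orientation: [-180.0, -0.0, -169.0]
wrist_force: [-0.1, -0.4, -4.0]
width: 0.0128
grasp_force: 60.3
[-0.12281686 -0.43813557 -4.0102939 ] [ 0.00398047  0.05985929 -0.03587513]
side 0.95 0.394 shift px [-40.75  80.21]
side 1 0.398 shift px [55.    3.83]
side 1.05 0.363 shift px [22.08 38.12]
0.105 [49.66  3.36]
0.11 [52.07  3.52]
0.115 [54.47  3.68]
side rack 0.68 [0.4628 0.441  0.1935]
wrist vial_1 0.9 [0.456  0.4424 0.2206]
wrist vial_1 0.78 [0.443  0.4    0.2192]
wrist vial_1 0.48 [0.4962 0.3968 0.1967]
before (160, 118, 89, 82) ((203.99996948242188, 158.5), (87.99998474121094, 80.99998474121094), -0.0)
now (159, 118, 90, 82) ((203.49996948242188, 158.5), (88.99998474121094, 80.99998474121094), -0.0)
```

The drawer is at its stop. The rack looks the same in its grip as before, and all three vials are seen in place.

```bash
python3 -c "
from workcell import robot
print(robot.close_job())"
```

```text
the job is handed in; nothing more can be done
None
```

The job is handed in at about 20 s of the 48 s: the drawer is at its stop, and the rack is held level and still above it, underside about 0.16 m above the bench (unit top 0.128 m), with all three vials in their holes. The drawer had crept back about 3 mm, so I first pressed it back to the stop with the held rack, at about 4.4 N.

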